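Push a reject tile along the ledge, through the mouth and down the chute

TASK

Clear the glazed test tile from the raised ledge: using the wooden fence to square it up by feel, push it flat along the fence, through the narrow mouth and over the edge, so that it drops down the chute and comes to rest in the wooden tray. Push gently, for the glaze chips if you push hard (25 N is too much), do not pick the tile up, and leave the pot, the cutter ring and the rib where they are.

Things in the scene. Friction and masses are not known exactly. Their poses are not given: they have to be found in the camera images.
- tile: Flat rectangular glazed ceramic tile, 70 x 40 x 8 mm, about 40 g. Origin: centre of its underside; x along its 70 mm length, y along its 40 mm width, z up. It lies flat on the ledge, its length roughly (within 0.3 rad) along the stand's y, either end first.
- stand: Fixed plywood stand; origin on the table under the middle of its ledge, z up. Ledge: its flat top, 150 mm above the origin, 160 mm in x (-80 to +80), 220 mm in y (-110 to +110). A rigid wooden guide (fence and end stop) is clamped on it. The tile starts 12 mm or more clear of the fence and must leave over the -y edge.
- fence (a point): Nominal middle of the fence's working face, in the stand at (35, 0, 150) mm, axes as the stand's. Rigid straight fence along the ledge's whole y length, 18 mm thick and high, its flat face looking to -x. Where the guide is clamped is NOT reported: the true face is parallel to y but up to 18 mm from this point in x, either way (stand x = 17 to 53 mm). Find it by touch or sight.
- mouth (a point): Nominal middle of the mouth, in the stand at (13.5, -101, 150) mm, axes as the stand's: the gap, 43 mm wide, between the fence face and the end of the end stop, a rigid bar 18 mm thick (y -110 to -92) and 14 mm high that closes the rest of the -y edge. The end stop is one with the fence, so the true mouth shifts with it, up to 18 mm in x; its middle is 21.5 mm to -x of the fence face.
- chute (a point): Top of the steep smooth aluminium chute, 110 mm wide, just beyond and 22 mm below the ledge's -y edge, in the stand at (13.5, -114, 128) mm. It leads down towards -y into the tray. A tile tips over the edge once its centre is past stand y = -110 mm, and may need following until its rear end is near the edge too.
- tray: Fixed open wooden tray at the foot of the chute, 160 (x) x 170 (y) x 32 mm high, walls and floor 6 mm. Origin: centre of its underside on the table.
- pinch_pot: Bystander: small round brown clay bowl, 72 mm wide, 47 mm high, on the table behind the fence. Origin: centre of its underside.
- clay_cutter: Bystander: round open metal cutter, 62 mm wide, 30 mm high, on the table beyond the stand's +y end. Origin: centre of its underside.
- rib: Bystander: flat wooden kidney-shaped rib, 64 x 103 x 8 mm, on the table before the stand's -x side. Origin: centre of its underside.

How it is judged:
On the way:
1. the tile is pushed flat and square along the ledge into the mouth (y of tile in the frame of mouth between -0.008 and 0.035 m and x of tile in the frame of mouth between -0.022 and 0.022 m and z of tile in the frame of mouth between -0.004 and 0.006 m and angle between the x axis of tile and the y axis of stand, either way round below 0.1 rad), for 0.1 s.
At the end, for the whole second after the job is handed in: The tile lies at rest in the tray (its origin inside the tray's walls and below their top, either face up), released, after having gone flat through the mouth (x of tile in the frame of tray between -0.075 and 0.075 m and y of tile in the frame of tray between -0.08 and 0.08 m and z of tile in the frame of tray below 0.032 m and linear speed of tile below 0.02 m/s and contact force between the fingers and tile below 0.1 N); the robot touches nothing.
It fails at once if the robot pushes the tile with more than 25 N (contact force between any of the fingers, the arm and tile above 25 N).
It fails at once if the tile is lifted more than 12 mm above the ledge (z of tile in the frame of stand above 0.162 m).
It fails at once if the pot is moved by more than 20 mm (distance of pinch_pot from where it was at the start of the episode above 0.02 m).
It fails at once if the cutter ring is moved by more than 20 mm (distance of clay_cutter from where it was at the start of the episode above 0.02 m).
It fails at once if the rib is moved by more than 20 mm (distance of rib from where it was at the start of the episode above 0.02 m).
It also fails if it takes over 51 s, if anything falls off the work surface, if the arm or the gripper's body presses on something with over 40 N, if the wrist force passes 120 N, or if a joint passes its speed limit or range.

ROBOT

A 7-joint arm with a two-finger parallel gripper is mounted at the origin on a cart in front of the work surface, level with it; the furniture and walls round the work are solid. World frame = base frame: x ahead of the robot, y to its left, z up, the work surface at z = 0. Lengths are in m, angles in rad, forces in N, time in s.
With the tool pointing down it reaches from about 0.35 to 0.9 m from the base axis. Payload 8.1 kg.
Tool frame: the origin (TCP) lies midway between the tips of the shut fingers; the grasp point (between the pads) lies 19 mm behind it; z points along the fingers, y is the line along which they close (so a half turn about z gives the same grasp; the last joint's range is limited). The gripper opens to 92 mm and grips with 3 to 60 N. Pads are 19 mm wide; open, the fingers measure 130 mm over their backs; the gripper's body (75 mm by 190 mm) begins 47 mm behind the grasp point.
Start: joints at [1.171, 0.434, 0.025, 1.573, -0.012, 1.134, -0.075], TCP at [0.183, -0.598, 0.227] pointing down, gripper open.
Joint ranges: [-2.62, 2.62], [-0.44, 2.09], [-1.27, 1.32], [0.08, 2.57], [-1.32, 4.46], [0.12, 2], [-2.74, 2.74]. Speed limits (rad/s): [2.22, 2.22, 3.01, 3.01, 3.14, 3.14, 3.14].

INTERFACE

Orientations are given as a unit quaternion [w, x, y, z].
In Python, from rig import manip, vision gives the robot as it stands.
- The arm moves only by the tool play_rows, never from a script. Its arguments are lists of equal length, an entry for each row: "translation": the shift along the tool's x, y, z in cm, a list of three; "rot": the turn, a rotation vector about the tool's x, y, z in rad, a list of three; "hand": the finger opening in cm, from 0 to 9.18. In form: {"translation": [[tx, ty, tz], ...], "rot": [[rx, ry, rz], ...], "hand": [hand, ...]}. A call has 1 to 12 rows; each row is the pose to reach, as a shift and turn from the pose commanded when the call began, along the tool's axes at that moment; what a row does not reach only later rows make up. A row lasts 1/12 s, in which the tool goes at most 41.7 mm and 7.16 degrees, less where a joint would pass 70% of its speed; a pose out of reach is approached as far as the arm can. A call with a gripper value outside its range is refused whole. The fingers move at their own pace and stop on an object; "squeeze" is the grip in N (left out, the last holds). Time passes only in rows, so rows that repeat a pose let the fingers close. It gives the time, the measured TCP pose, the force, the opening and the grip force at its end, in the units of the state.
- manip.state(): the state, without advancing time (a new reading comes with each control period).
- vision.grab_frame(name): name is "side" or "top" or "wrist"; returns the picture (400x640x3 uint8, red, green, blue); there is no depth.
- vision.camera_params(name): a dict with "vertical_fov" (degrees; the focal length in pixels is half the picture's height over the tangent of half this angle, whatever the lens; pixels are square), "cx", "cy" (the principal point, pixels), "R" (3x3) and "t" (3): a world point X has camera coordinates R X + t. Camera axes: x right, y down, z forward; pixel columns grow to the right and rows downward; lengths in m; the calibration is good to about 2 mm. A picture is of the moment at which its call begins: read the wrist's pose just before it. camera_params takes no time and is no camera call; for the wrist camera it gives the pose at the moment of the call.
- manip.sign_off(): hands the job in; it is judged then, once.
The state is a dict: "time": time; "qpos": joint angles; "dq": joint speeds; "joint_efforts": joint torques, N m; "tcp_pos": TCP position; "tool_rot": TCP orientation; "contact_force": force on the tool from outside, world axes, zero at the start; "torque": the same for the moment, N m; "grip_width": finger opening in m; "finger_force": force on a finger pad.
Only numpy, scipy, OpenCV 4.12 (cv2) and the standard library are available. Lean on these libraries where they do the work, as an engineer would, in place of code of your own. Each camera call takes 0.05 s, during which the arm holds its last target. There are 200 camera calls.

## Working session

There is one attempt and no reset: what is moved stays moved. The work goes in short steps, Python scripts to look and compute and a tool call to move; the robot and the scene stay as the last step left them, time stands still between calls to the robot, and variables do not carry over. Pictures are saved under pics/ and viewed, at most 10 in all, crops included, and the job is handed in when it is done.

Besides the shell and the picture viewer there is one more tool, called as name(argument=value, ...) on one line, values as JSON. play_rows: Moves the arm, as the interface text tells. Its arguments: {"type":"object","properties":{"translation":{"type":"array"},"rot":{"type":"array"},"hand":{"type":"array"},"squeeze":{"type":"number"}},"required":["translation","rot","hand"]}

```bash
mkdir -p pics; ls; python3 - <<'E'
from rig import manip, vision
import cv2
for n in("top","side"):
    cv2.imwrite(f"pics/{n}0.png",vision.grab_frame(n)[:,:,::-1])
    p=vision.camera_params(n);print(n,p)
s=manip.state();print(s)
E
```

```text
pics
top {'vertical_fov': 51.627432459270146, 'cx': 320.9959221387035, 'cy': 197.73286359170308, 'R': array([[ 0.02123393, -0.99971529,  0.01088362],
       [-0.99550391, -0.0221471 , -0.09209489],
       [ 0.09230971, -0.00887915, -0.99569075]]), 't': array([0.05275897, 0.60986267, 1.08918344])}
side {'vertical_fov': 47.91611454123387, 'cx': 319.7545888088063, 'cy': 207.24269647760937, 'R': array([[-0.99686274, -0.07886352,  0.00672455],
       [-0.04910603,  0.54960565, -0.83397975],
       [ 0.06207473, -0.83169356, -0.55175407]]), 't': array([0.58476057, 0.07338711, 1.06945011])}
{'time': 0.1, 'qpos': array([ 1.17138387,  0.43512056,  0.0250009 ,  1.57395682, -0.01160492,
        1.13398314, -0.07508242]), 'dq': array([-0.00045014, -0.0018604 , -0.00040315, -0.00234902,  0.00140533,
        0.00057667, -0.00031848]), 'joint_efforts': array([ 3.04103654e-03, -6.69133902e+01,  9.88085009e-01, -3.15147364e+01,
       -6.05705939e-02,  3.75026988e-02,  5.31902901e-05]), 'tcp_pos': array([ 0.18261008, -0.59728374,  0.22606316]), 'tool_rot': array([-6.41573862e-04,  9.89013554e-01,  1.47823381e-01, -1.60533555e-04]), 'contact_force': array([-0.18542355, -0.20130461,  0.36488442]), 'torque': array([0.02168697, 0.02154479, 0.0300265 ]), 'finger_force': 0.0, 'grip_width': 0.0918636191317226}
```

View pics/top0.png

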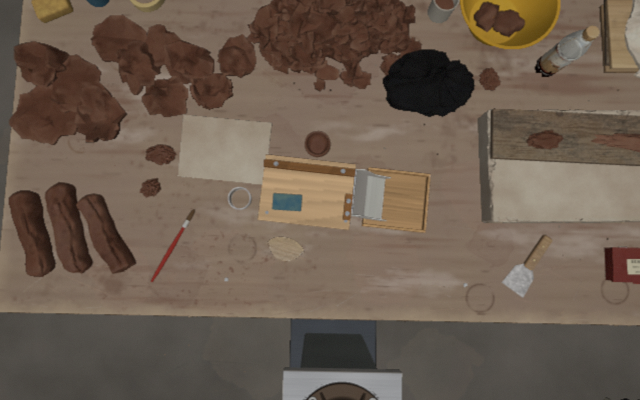

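View pics/side0.png

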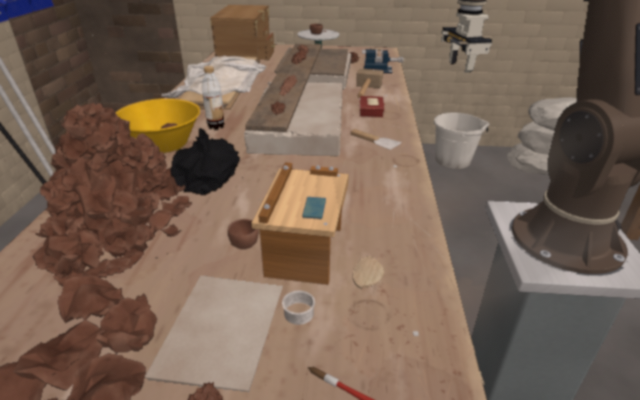

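The top view shows the stand at about (262–357, 157–228), the tile at (287,202), the fence along the top edge, the end stop at (348,206) and the tray at (395,200). Next I'll zoom into a rectified view at ledge height.

```bash
cat > h.py <<'E'
import numpy as np, cv2
from rig import manip, vision
def K(p):
    f=200/np.tan(np.radians(p["vertical_fov"]/2)); return np.array([[f,0,p["cx"]],[0,f,p["cy"]],[0,0,1]])
def ray(p,uv,z):
    d=np.array(p["R"]).T@np.linalg.inv(K(p))@np.r_[uv,1]; c=-np.array(p["R"]).T@p["t"]
    return (c+d*(z-c[2])/d[2])
def proj(p,X):
    q=K(p)@(np.array(p["R"])@X+p["t"]); return q[:2]/q[2]
def tile(n="top",z=.158):
    im=vision.grab_frame(n);p=vision.camera_params(n)
    hsv=cv2.cvtColor(im,cv2.COLOR_RGB2HSV)
    m=cv2.inRange(hsv,(85,80,40),(115,255,255))
    c0=proj(p,np.array([.56,.08,.158]))
    cs=[c for c in cv2.findContours(m,0,1)[0] if cv2.contourArea(c)>20]
    out=[]
    for c in cs:
        b=cv2.boxPoints(cv2.minAreaRect(c)); B=np.array([ray(p,v,z)[:2] for v in b]); out.append((cv2.contourArea(c),b.mean(0).round(1),B.round(4)))
    return im,p,out
E
python3 - <<'E'
from h import *
im,p,o=tile()
for a in o:
    if a[0]>100: print(a, a[2].mean(0))
c=cv2.resize(im[145:245,225:445],None,fx=3.6,fy=3.6,interpolation=cv2.INTER_CUBIC)
cv2.imwrite("pics/c1.png",c[:,:,::-1])
E
```

```text
(227.0, array([286.5, 202.5], dtype=float32), array([[0.5981, 0.1816],
       [0.5995, 0.1173],
       [0.5685, 0.1165],
       [0.5671, 0.1806]])) [0.5833 0.149 ]
```

View pics/c1.png

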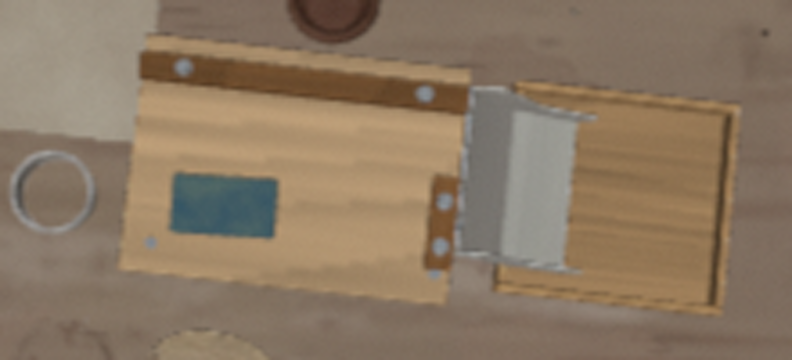

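```bash
python3 - <<'E'
from h import *
p=vision.camera_params("top");print("cam",-p["R"].T@p["t"])
f=lambda u,v,z:ray(p,np.array([225-.36+u/3.6,145-.36+v/3.6]),z)
C=[f(*c,.15) for c in((148,33),(470,70),(447,303),(120,268))]
print(np.round(C,4))
o=np.mean(C,0); ey=(C[0]-C[1]+C[3]-C[2]);ey/=np.linalg.norm(ey);print("o",o,"dir",ey,"yaw",np.arctan2(-ey[0],ey[1]))
ex=np.array([ey[1],-ey[0],0])
def st(X): d=X-o;return np.round([d@ex*1e3,d@ey*1e3],1)
for n,u,v,z in(("corn",148,33,.15),("c",470,70,.15),("c",447,303,.15),("c",120,268,.15),("faceL",143,80,.15),("faceR",465,113,.15),("faceLt",143,80,.168),("faceRt",465,113,.168),("stop",434,175,.164),("stop",460,177,.164),("stopb",424,268,.164),("tile",172,173,.158),("tile",278,179,.158),("tile",275,239,.158),("tile",170,232,.158)): X=f(u,v,z);print(n,st(X),X[:2].round(4))
E
```

```text
cam [0.50545818 0.07592166 1.14008091]
[[ 0.7012  0.2033  0.15  ]
 [ 0.681  -0.0141  0.15  ]
 [ 0.5242 -0.0009  0.15  ]
 [ 0.5427  0.2166  0.15  ]]
o [0.61227278 0.10121116 0.15      ] dir [0.08865124 0.99606273 0.        ] yaw -0.08876776733987406
corn [ 79.6 109.6] [0.7012 0.2033]
c [  78.7 -108.8] [ 0.681  -0.0141]
c [ -78.7 -109.6] [ 0.5242 -0.0009]
c [-79.6 108.7] [0.5427 0.2166]
faceL [ 47.4 109. ] [0.6691 0.2056]
faceR [  49.3 -108.4] [ 0.6517 -0.0111]
faceLt [ 44.6 106.4] [0.6662 0.2032]
faceRt [  46.5 -107.1] [ 0.6491 -0.0096]
stop [  3.7 -91.3] [0.6079 0.01  ]
stop [   4.3 -108.5] [ 0.607  -0.0072]
stopb [-58.  -91.1] [0.5465 0.0156]
tile [-13.5  81.2] [0.606  0.1833]
tile [-9.7 11. ] [0.6036 0.113 ]
tile [-49.5   8.4] [0.5637 0.1139]
tile [-52.5  77.8] [0.5668 0.1833]
```

```bash
cat >> h.py <<'E'
from scipy.spatial.transform import Rotation as Ro
O=np.array([.6123,.1012,0]);EX=np.array([.99607,-.0887,0]);EY=np.array([.0887,.99607,0])
RS=Ro.from_matrix(np.c_[EX,-EY,[0,0,-1]])
def go(sx,sy,z):
    s=manip.state();R=Ro.from_quat(np.roll(s["tool_rot"],-1))
    T=O+EX*sx+EY*sy+[0,0,z];d=s["tcp_pos"]-O
    print("t",s["time"],"stand now",(np.array([d@EX,d@EY,d[2]])*1e3).round(1),"F",(s["contact_force"]@np.c_[EX,EY,[0,0,1]]).round(2))
    print("trans cm",(R.inv().apply(T-s["tcp_pos"])*100).round(2),"rot",(R.inv()*RS).as_rotvec().round(3))
E
python3 -c "
from h import *
go(-.075,.045,.25)"
```

```text
t 0.15 stand now [-366.  -733.9  226.1] F [ 0.16 -0.4   0.4 ]
trans cm [ 56.25 -61.23  -2.32] rot [-0.001  0.     0.386]
```

play_rows(translation=[[0,0,-4],[28,-30.5,-4],[28,-30.5,-4],[28,-30.5,-4],[28,-30.5,-4],[28,-30.5,-4],[28,-30.5,-4],[28,-30.5,-4],[28,-30.5,-4],[28,-30.5,-4],[28,-30.5,-4],[28,-30.5,-4]], rot=[[0,0,0],[0,0,0.1],[0,0,0.2],[0,0,0.3],[0,0,0.386],[0,0,0.386],[0,0,0.386],[0,0,0.386],[0,0,0.386],[0,0,0.386],[0,0,0.386],[0,0,0.386]], hand=[0,0,0,0,0,0,0,0,0,0,0,0])

```text
time: 1.15
tcp_pos: [0.3644, -0.217, 0.267]
tool_rot: [-0.001, 0.999, -0.04, 0.001]
contact_force: [0.7, -0.4, -0.1]
grip_width: 0.0161
finger_force: 0.0
```

```bash
python3 -c "
from h import *
go(-.075,.045,.25)"
```

```text
t 1.15 stand now [-218.7 -338.9  267. ] F [ 0.74 -0.32 -0.12]
trans cm [ 14.71 -38.26   1.8 ] rot [-0.002 -0.001  0.009]
```

play_rows(translation=[[14.7,-38.3,1.8],[14.7,-38.3,1.8],[14.7,-38.3,1.8],[14.7,-38.3,1.8],[14.7,-38.3,1.8],[14.7,-38.3,1.8],[14.7,-38.3,1.8],[14.7,-38.3,1.8],[14.7,-38.3,1.8],[14.7,-38.3,1.8],[14.7,-38.3,1.8],[14.7,-38.3,1.8]], rot=[[0,0,0],[0,0,0],[0,0,0],[0,0,0],[0,0,0],[0,0,0],[0,0,0],[0,0,0],[0,0,0],[0,0,0],[0,0,0],[0,0,0]], hand=[0,0,0,0,0,0,0,0,0,0,0,0])

```text
time: 2.15
tcp_pos: [0.5418, 0.1465, 0.2479]
tool_rot: [-0.0, 0.999, -0.043, -0.001]
contact_force: [-0.3, -1.7, 0.8]
grip_width: 0.0004
finger_force: 0.0
```

```bash
python3 -c "
from h import *
go(-.075,.045,.155)
cv2.imwrite('pics/w1.png',vision.grab_frame('wrist')[:,:,::-1])"
```

```text
t 2.15 stand now [-74.2  38.9 247.9] F [-0.12 -1.76  0.82]
trans cm [-0.06 -0.61  9.29] rot [-0.001  0.002  0.003]
```

View pics/w1.png

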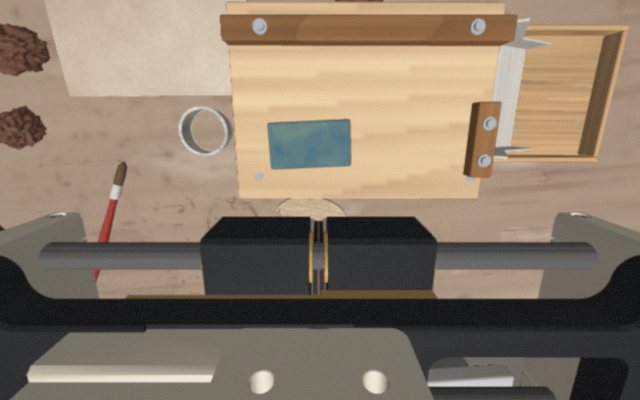

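```bash
python3 - <<'E'
from h import *
p=vision.camera_params("wrist");print("cam",-p["R"].T@p["t"])
def st(u,v,z): d=ray(p,np.array([u,v]),z)-O;return np.round([d@EX*1e3,d@EY*1e3],1)
for n,u,v,z in (("faceL",240,43,.15),("faceR",495,45,.15),("edge",238,197,.15),("edge",479,199,.15),("edgetop",228,3,.15),("edgetop",503,5,.15),("stop",474,102,.164),("stop",500,102,.164),("t",268,123,.158),("t",350,119,.158),("t",351,165,.158),("t",271,170,.158)):print(n,st(u,v,z))
im,p,o=tile("wrist")
for a in o:print(a[0],a[1],[((np.r_[b,0]-O)@EX).round(4) for b in a[2]],[((np.r_[b,0]-O)@EY).round(4) for b in a[2]])
go(-.075,.045,.155)
E
```

```text
cam [0.60657135 0.13728354 0.40559054]
faceL [49.8 98.1]
faceR [  48.6 -107.1]
edge [-78.4 108.3]
edge [ -80.1 -112.2]
edgetop [ 78.2 105.5]
edgetop [  77.1 -109. ]
stop [  4.  -88.9]
stop [   4.  -109.6]
t [-12.5  76.8]
t [-9.3  8.8]
t [-47.6   6.9]
t [-52.   75.9]
157.0 [278. 151.] [np.float64(-0.0296), np.float64(-0.0297), np.float64(-0.0415), np.float64(-0.0415)] [np.float64(0.0755), np.float64(0.0602), np.float64(0.0606), np.float64(0.0759)]
413.0 [309.6 149.7] [np.float64(-0.0321), np.float64(-0.0184), np.float64(-0.0368), np.float64(-0.051)] [np.float64(0.059), np.float64(0.0335), np.float64(0.0232), np.float64(0.049)]
136.5 [337.8 137.4] [np.float64(-0.0223), np.float64(-0.0138), np.float64(-0.0261), np.float64(-0.0349)] [np.float64(0.0291), np.float64(0.0229), np.float64(0.0055), np.float64(0.0118)]
t 2.25 stand now [-74.1  35.6 248.3] F [ 0.97 -0.98 -0.14]
trans cm [-0.08 -0.95  9.33] rot [ 0.001  0.001 -0.001]
```

play_rows(translation=[[-0.1,-0.8,3],[-0.1,-0.8,6],[-0.1,-0.8,8],[-0.1,-0.8,8.5],[-0.1,-0.8,8.8],[-0.1,-0.8,8.8],[-0.1,-0.8,8.8],[-0.1,-0.8,8.8]], rot=[[0,0,0],[0,0,0],[0,0,0],[0,0,0],[0,0,0],[0,0,0],[0,0,0],[0,0,0]], hand=[0,0,0,0,0,0,0,0])

```text
time: 2.92
tcp_pos: [0.5425, 0.1523, 0.1622]
tool_rot: [-0.0, 0.999, -0.045, 0.001]
contact_force: [-0.0, -0.2, 0.2]
grip_width: 0.0004
finger_force: 0.0
```

```bash
python3 -c "
from h import *
go(-.075,.043,.154)"
```

```text
t 2.9167 stand now [-74.   44.7 162.2] F [ 0.   -0.17  0.2 ]
trans cm [-0.1   0.17  0.82] rot [-0.001 -0.002 -0.001]
```

play_rows(translation=[[0,0.1,0.4],[0,0.1,0.75],[0,0.1,0.75],[0,0.1,0.75],[0.3,0.1,0.75],[0.6,0.1,0.75],[0.9,0.1,0.75],[1.2,0.1,0.75],[1.5,0.1,0.75],[1.8,0.1,0.75],[2.1,0.1,0.75],[2.4,0.1,0.75]], rot=[[0,0,0],[0,0,0],[0,0,0],[0,0,0],[0,0,0],[0,0,0],[0,0,0],[0,0,0],[0,0,0],[0,0,0],[0,0,0],[0,0,0]], hand=[0,0,0,0,0,0,0,0,0,0,0,0])

```text
time: 3.92
tcp_pos: [0.5657, 0.1491, 0.1532]
tool_rot: [0.0, 0.999, -0.045, -0.0]
contact_force: [-0.2, -0.5, 0.7]
grip_width: 0.0001
finger_force: 0.2
```

```bash
python3 -c "
from h import *
go(-.006,.043,.154)"
```

```text
t 3.9167 stand now [-50.7  43.6 153.2] F [-0.2  -0.51  0.68]
trans cm [ 4.47  0.06 -0.08] rot [ 0.  0. -0.]
```

play_rows(translation=[[0.4,0,-0.05],[0.8,0,-0.05],[1.2,0,-0.05],[1.6,0,-0.05],[2.0,0,-0.05],[2.4,0,-0.05],[2.8,0,-0.05],[3.2,0,-0.05],[3.4,0,-0.05],[3.6,0,-0.05],[3.6,0,-0.05],[3.6,0,-0.05]], rot=[[0,0,0],[0,0,0],[0,0,0],[0,0,0],[0,0,0],[0,0,0],[0,0,0],[0,0,0],[0,0,0],[0,0,0],[0,0,0],[0,0,0]], hand=[0,0,0,0,0,0,0,0,0,0,0,0])

```text
time: 4.92
tcp_pos: [0.6013, 0.1459, 0.1537]
tool_rot: [0.0, 0.999, -0.045, -0.0]
contact_force: [-0.1, -0.5, 1.1]
grip_width: 0.0007
finger_force: 0.0
```

```bash
python3 - <<'E'
from h import *
go(-.002,.043,.154)
im=vision.grab_frame('wrist');cv2.imwrite('pics/w2.png',im[:,:,::-1])
print(-vision.camera_params("wrist")["R"].T@vision.camera_params("wrist")["t"])
go(-.002,.043,.154)
E
```

```text
t 4.9167 stand now [-14.9  43.6 153.7] F [-0.07 -0.48  1.07]
trans cm [ 1.29  0.06 -0.03] rot [ 0.  0. -0.]
[0.66593397 0.13864252 0.31133335]
t 4.9667 stand now [-15.   43.6 153.7] F [-0.19 -0.19 -0.06]
trans cm [ 1.3   0.06 -0.03] rot [ 0.  0. -0.]
```

View pics/w2.png

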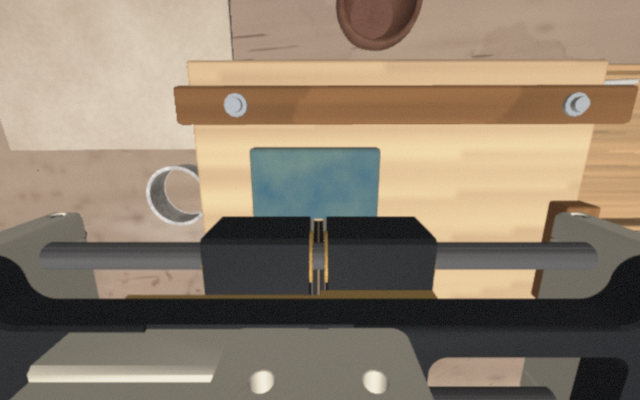

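The tile is now square, with its far edge at row 148 and the fence face base at row 124. I'll compute the gap between them.

```bash
python3 - <<'E'
from h import *
p=vision.camera_params("wrist")
def st(u,v,z): d=ray(p,np.array([u,v]),z)-O;return np.round([d@EX*1e3,d@EY*1e3],1)
print(st(315,148,.158),st(315,125,.15),st(315,125,.168),"tile ends",st(251,180,.158),st(379,180,.158),"edge",st(190,64,.15),st(604,64,.15),"stop",st(547,202,.164))
E
```

```text
[35.3 43.7] [46.9 43.7] [47.3 43.5] tile ends [18.2 78.3] [18.1  9.2] edge [ 77.6 108.1] [  77.5 -105.5] stop [  7.5 -79. ]
```

play_rows(translation=[[0.3,0,0],[0.5,0,0],[0.7,0,0],[0.8,0,0],[0.9,0,0],[0.95,0,0],[1.0,0,0],[1.0,0,0]], rot=[[0,0,0],[0,0,0],[0,0,0],[0,0,0],[0,0,0],[0,0,0],[0,0,0],[0,0,0]], hand=[0,0,0,0,0,0,0,0])

```text
time: 5.63
tcp_pos: [0.6113, 0.145, 0.1537]
tool_rot: [0.0, 0.999, -0.045, 0.0]
contact_force: [0.5, 1.1, -0.5]
grip_width: 0.0004
finger_force: 0.0
```

play_rows(translation=[[0.05,0,0],[0.05,0,0],[0.05,0,0]], rot=[[0,0,0],[0,0,0],[0,0,0]], hand=[0,0,0])

```text
time: 5.88
tcp_pos: [0.6118, 0.145, 0.1537]
tool_rot: [0.0, 0.999, -0.045, 0.0]
contact_force: [0.1, 0.1, 0.7]
grip_width: 0.0006
finger_force: 0.0
```

play_rows(translation=[[0.05,0,0],[0.05,0,0],[0.05,0,0]], rot=[[0,0,0],[0,0,0],[0,0,0]], hand=[0,0,0])

```text
time: 6.13
tcp_pos: [0.6123, 0.1449, 0.1537]
tool_rot: [0.0, 0.999, -0.045, 0.0]
contact_force: [-0.5, 0.6, -0.4]
grip_width: 0.0002
finger_force: 0.0
```

play_rows(translation=[[0.05,0,0],[0.05,0,0],[0.05,0,0]], rot=[[0,0,0],[0,0,0],[0,0,0]], hand=[0,0,0])

```text
time: 6.38
tcp_pos: [0.6128, 0.1449, 0.1537]
tool_rot: [0.0, 0.999, -0.045, 0.0]
contact_force: [-0.5, 1.1, -0.2]
grip_width: 0.0003
finger_force: 0.0
```

```bash
python3 -c "
from h import *
go(0,.043,.154)"
```

```text
t 6.3833 stand now [ -3.4  43.6 153.7] F [-0.63  1.03 -0.2 ]
trans cm [ 0.34  0.06 -0.03] rot [ 0. -0. -0.]
```

play_rows(translation=[[0.04,0,0],[0.04,0,0],[0.04,0,0]], rot=[[0,0,0],[0,0,0],[0,0,0]], hand=[0,0,0])

```text
time: 6.63
tcp_pos: [0.6132, 0.1448, 0.1537]
tool_rot: [0.0, 0.999, -0.045, -0.0]
contact_force: [0.1, 1.0, 1.2]
grip_width: 0.0007
finger_force: 0.0
```

```bash
python3 - <<'E'
from h import *
im=vision.grab_frame('wrist');p=vision.camera_params("wrist")
cv2.imwrite('pics/w3.png',cv2.resize(im[60:240,180:420],None,fx=3,fy=3,interpolation=2)[:,:,::-1])
go(0,.043,.154)
E
```

```text
t 6.6833 stand now [ -3.   43.5 153.7] F [-0.71  0.6   0.38]
trans cm [ 0.3   0.05 -0.03] rot [ 0.    -0.    -0.001]
```

View pics/w3.png

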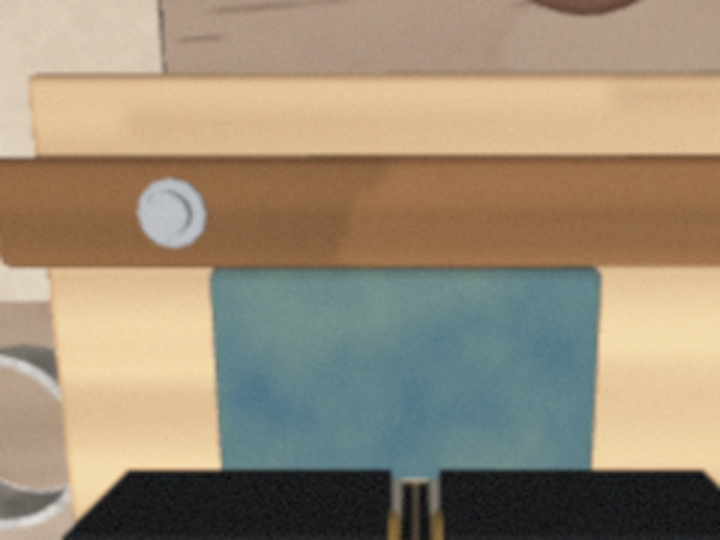

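The tile reaches the fence line at crop row 267 (full-image row 149). The camera sits beyond the fence, so its top edge could hide up to a few mm of gap. I'll keep feeling for contact.

play_rows(translation=[[0.04,0,0],[0.04,0,0],[0.04,0,0]], rot=[[0,0,0],[0,0,0],[0,0,0]], hand=[0,0,0])

```text
time: 6.93
tcp_pos: [0.6136, 0.1448, 0.1537]
tool_rot: [0.0, 0.999, -0.045, 0.0]
contact_force: [-0.1, -0.4, -0.3]
grip_width: 0.0006
finger_force: 0.0
```

play_rows(translation=[[0.03,0,0],[0.03,0,0],[0.03,0,0]], rot=[[0,0,0],[0,0,0],[0,0,0]], hand=[0,0,0])

```text
time: 7.18
tcp_pos: [0.6139, 0.1448, 0.1537]
tool_rot: [0.0, 0.999, -0.045, 0.0]
contact_force: [0.1, 0.9, 0.9]
grip_width: 0.0004
finger_force: 0.1
```

play_rows(translation=[[0.04,0,0],[0.04,0,0],[0.04,0,0]], rot=[[0,0,0],[0,0,0],[0,0,0]], hand=[0,0,0])

```text
time: 7.43
tcp_pos: [0.6141, 0.1448, 0.1537]
tool_rot: [0.0, 0.999, -0.045, -0.0]
contact_force: [-1.3, -0.4, 1.0]
grip_width: 0.0008
finger_force: 0.7
```

play_rows(translation=[[0.03,0,0],[0.03,0,0],[0.03,0,0]], rot=[[0,0,0],[0,0,0],[0,0,0]], hand=[0,0,0])

```text
time: 7.68
tcp_pos: [0.6141, 0.1448, 0.1536]
tool_rot: [0.0, 0.999, -0.045, -0.0]
contact_force: [-4.3, -0.2, 1.6]
grip_width: 0.0005
finger_force: 1.7
```

Contact felt at about 4 N, which puts the fence face near stand x = 47.4. I'll back off and go round to the tile's +y end.

play_rows(translation=[[-0.5,0,0],[-1.5,0,0],[-1.5,0,-2],[-1.5,0,-4.5],[0,-3,-4.5],[2,-6,-4.5],[2.95,-6.9,-4.5],[2.95,-6.9,-4.5],[2.95,-6.9,-4.5],[2.95,-6.9,-4.5]], rot=[[0,0,0],[0,0,0],[0,0,0],[0,0,0],[0,0,0],[0,0,0],[0,0,0],[0,0,0],[0,0,0],[0,0,0]], hand=[0,0,0,0,0,0,0,0,0,0])

```text
time: 8.52
tcp_pos: [0.6494, 0.21, 0.1985]
tool_rot: [0.0, 0.999, -0.045, -0.0]
contact_force: [0.5, 0.9, -0.2]
grip_width: 0.0002
finger_force: 0.0
```

```bash
python3 - <<'E'
from h import *
go(.027,.112,.154)
im=vision.grab_frame('wrist');p=vision.camera_params("wrist")
hsv=cv2.cvtColor(im,cv2.COLOR_RGB2HSV);m=cv2.inRange(hsv,(85,50,40),(115,255,255))
m=cv2.morphologyEx(m,cv2.MORPH_CLOSE,np.ones((9,9)))
for c in cv2.findContours(m,0,1)[0]:
    if cv2.contourArea(c)>500:
        for b in cv2.boxPoints(cv2.minAreaRect(c)): d=ray(p,b,.158)-O;print(b,(d@EX*1e3).round(1),(d@EY*1e3).round(1))
go(.027,.112,.154)
E
```

```text
t 8.5167 stand now [ 27.3 111.6 198.5] F [ 0.43  0.94 -0.23]
trans cm [-0.03 -0.04  4.45] rot [ 0.001  0.    -0.001]
[362. 188.] 45.4 78.9
[459. 188.] 45.4 10.7
[459. 235.] 9.9 6.4
[362. 235.] 10.0 77.6
t 8.5667 stand now [ 27.4 111.4 198.7] F [ 0.3  -0.39 -0.55]
trans cm [-0.04 -0.06  4.47] rot [ 0.001  0.    -0.001]
```

play_rows(translation=[[0,0,2],[0,0,4],[0,0,4.45],[0,0,4.45],[0,0.3,4.45],[0,0.6,4.45],[0,0.9,4.45],[0,1.2,4.45],[0,1.5,4.45],[0,1.8,4.45],[0,2.1,4.45],[0,2.1,4.45]], rot=[[0,0,0],[0,0,0],[0,0,0],[0,0,0],[0,0,0],[0,0,0],[0,0,0],[0,0,0],[0,0,0],[0,0,0],[0,0,0],[0,0,0]], hand=[0,0,0,0,0,0,0,0,0,0,0,0])

```text
time: 9.57
tcp_pos: [0.6483, 0.1889, 0.1543]
tool_rot: [0.0, 0.999, -0.045, 0.0]
contact_force: [-0.1, -0.9, -0.6]
grip_width: 0.0006
finger_force: 0.0
```

play_rows(translation=[[0,0.4,0],[0,0.8,0],[0,1.2,0],[0,1.6,0],[0,2.0,0],[0,2.4,0],[0,2.8,0],[0,3.2,0],[0,3.6,0],[0,4.0,0],[0,4.0,0]], rot=[[0,0,0],[0,0,0],[0,0,0],[0,0,0],[0,0,0],[0,0,0],[0,0,0],[0,0,0],[0,0,0],[0,0,0],[0,0,0]], hand=[0,0,0,0,0,0,0,0,0,0,0])

```text
time: 10.48
tcp_pos: [0.6447, 0.1487, 0.1542]
tool_rot: [0.0, 0.999, -0.045, -0.0]
contact_force: [0.7, -0.1, 0.6]
grip_width: 0.0004
finger_force: 0.1
```

```bash
cat >look.py <<'E'
from h import *
im=vision.grab_frame('wrist');p=vision.camera_params("wrist")
hsv=cv2.cvtColor(im,cv2.COLOR_RGB2HSV);m=cv2.inRange(hsv,(85,50,40),(115,255,255))
m=cv2.morphologyEx(m,cv2.MORPH_CLOSE,np.ones((9,9)))
for c in cv2.findContours(m,0,1)[0]:
    if cv2.contourArea(c)>500:
        for b in cv2.boxPoints(cv2.minAreaRect(c)): d=ray(p,b,.158)-O;print(b,(d@EX*1e3).round(1),(d@EY*1e3).round(1))
go(.027,-.086,.154)
E
python3 look.py
```

```text
[333. 209.] 44.7 40.9
[454. 209.] 44.6 -26.4
[454. 242.] 24.8 -28.7
[333. 242.] 24.9 40.6
t 10.5333 stand now [ 28.1  50.7 154.2] F [-0.42 -0.05  0.04]
trans cm [-0.09 13.67  0.03] rot [ 0.    -0.    -0.001]
```

play_rows(translation=[[-0.05,0.4,0],[-0.05,0.8,0],[-0.05,1.2,0],[-0.05,1.6,0],[-0.05,2.0,0],[-0.05,2.4,0],[-0.05,2.8,0],[-0.05,3.2,0],[-0.05,3.6,0],[-0.05,4.0,0],[-0.05,4.4,0],[-0.05,4.8,0]], rot=[[0,0,0],[0,0,0],[0,0,0],[0,0,0],[0,0,0],[0,0,0],[0,0,0],[0,0,0],[0,0,0],[0,0,0],[0,0,0],[0,0,0]], hand=[0,0,0,0,0,0,0,0,0,0,0,0])

```text
time: 11.53
tcp_pos: [0.6399, 0.1019, 0.1542]
tool_rot: [0.0, 0.999, -0.045, 0.0]
contact_force: [-0.5, -0.0, 0.4]
grip_width: 0.0005
finger_force: 0.2
```

```bash
python3 look.py; python3 -c "
from h import *
im=vision.grab_frame('wrist');cv2.imwrite('pics/w4.png',im[:,:,::-1])"
```

```text
[333. 207.] 45.3 -7.9
[454. 207.] 45.2 -75.0
[454. 242.] 24.2 -77.4
[333. 242.] 24.4 -8.1
t 11.5833 stand now [ 27.5   2.  154.2] F [-0.6  -0.38  0.18]
trans cm [-0.04  8.8   0.03] rot [ 0.001 -0.    -0.001]
```

View pics/w4.png

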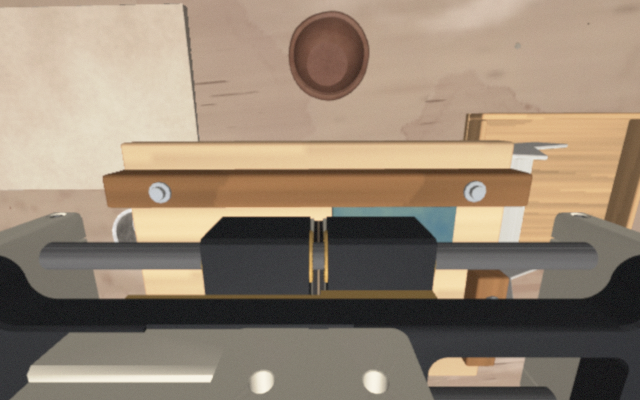

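The tile is flush along the fence, with its front edge at column 454, just short of the end stop at columns 466–508. I'll continue slowly through the mouth.

play_rows(translation=[[0,0.25,0],[0,0.5,0],[0,0.75,0],[0,1.0,0],[0,1.25,0],[0,1.5,0],[0,1.75,0],[0,2.0,0]], rot=[[0,0,0],[0,0,0],[0,0,0],[0,0,0],[0,0,0],[0,0,0],[0,0,0],[0,0,0]], hand=[0,0,0,0,0,0,0,0])

```text
time: 12.3
tcp_pos: [0.6381, 0.0821, 0.1542]
tool_rot: [0.0, 0.999, -0.045, -0.0]
contact_force: [0.5, 0.2, 1.3]
grip_width: 0.0001
finger_force: 0.1
```

play_rows(translation=[[0,0.25,0],[0,0.5,0],[0,0.75,0],[0,1.0,0],[0,1.25,0],[0,1.5,0],[0,1.75,0],[0,2.0,0]], rot=[[0,0,0],[0,0,0],[0,0,0],[0,0,0],[0,0,0],[0,0,0],[0,0,0],[0,0,0]], hand=[0,0,0,0,0,0,0,0])

```text
time: 12.97
tcp_pos: [0.6363, 0.0622, 0.1542]
tool_rot: [0.0, 0.999, -0.045, -0.0]
contact_force: [-1.1, -1.0, -1.1]
grip_width: 0.0007
finger_force: 0.1
```

```bash
python3 look.py
```

```text
[332.7347  208.04216] 44.6 -47.1
[454.9656  203.96782] 46.9 -114.7
[456.2264  241.79247] 24.3 -118.1
[333.9955 245.8668] 21.9 -48.1
t 13.0167 stand now [ 27.4 -37.5 154.2] F [-0.74 -1.12  0.52]
trans cm [-0.04  4.85  0.02] rot [ 0.001  0.    -0.001]
```

play_rows(translation=[[0,0.3,0],[0,0.6,0],[0,0.9,0],[0,1.2,0],[0,1.5,0],[0,1.8,0],[0,2.1,0],[0,2.4,0],[0,2.7,0],[0,3.0,0],[0,3.3,0],[0,3.6,0]], rot=[[0,0,0],[0,0,0],[0,0,0],[0,0,0],[0,0,0],[0,0,0],[0,0,0],[0,0,0],[0,0,0],[0,0,0],[0,0,0],[0,0,0]], hand=[0,0,0,0,0,0,0,0,0,0,0,0])

```text
time: 14.02
tcp_pos: [0.6331, 0.0263, 0.1543]
tool_rot: [0.0, 0.999, -0.045, 0.0]
contact_force: [0.5, 0.3, -0.3]
grip_width: 0.0005
finger_force: 0.2
```

play_rows(translation=[[0,0.3,0],[0,0.6,0],[0,0.9,0],[0,1.2,0],[0,1.5,0],[0,1.8,0],[0,2.1,0],[0,2.2,0],[0,2.2,0]], rot=[[0,0,0],[0,0,0],[0,0,0],[0,0,0],[0,0,0],[0,0,0],[0,0,0],[0,0,0],[0,0,0]], hand=[0,0,0,0,0,0,0,0,0])

```text
time: 14.77
tcp_pos: [0.6316, 0.0045, 0.1549]
tool_rot: [-0.0, 0.999, -0.045, 0.001]
contact_force: [-0.1, 0.9, 5.4]
grip_width: 0.0004
finger_force: 2.1
```

```bash
python3 -c "
from h import *
go(.027,-.095,.2)
a=vision.grab_frame('wrist');b=vision.grab_frame('top')
c=cv2.resize(b[145:245,280:440],(640,400),interpolation=2)
cv2.imwrite('pics/w5.png',cv2.resize(np.vstack([a,c]),(448,560))[:,:,::-1])"
```

```text
t 14.7667 stand now [ 27.8 -94.6 154.9] F [-0.23  0.91  5.43]
trans cm [-0.07  0.04 -4.51] rot [-0.    -0.001 -0.001]
```

View pics/w5.png

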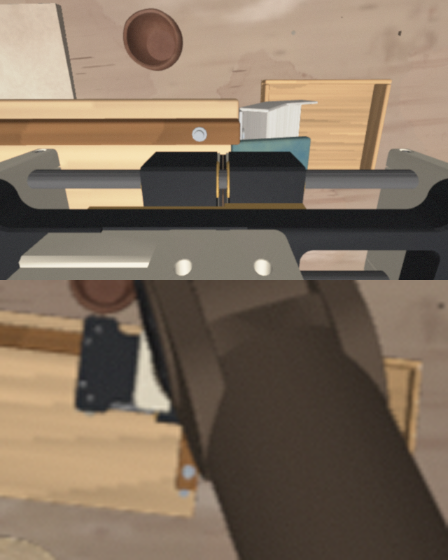

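The tile has tipped over the edge and its rear is pressing up against the fingertip (5 N). I'll ease the finger back and up so it can slide.

play_rows(translation=[[0,-0.2,-0.2],[0,-0.4,-0.5],[0,-0.8,-1],[0,-1.2,-2],[0,-1.2,-4],[0,-1.2,-6],[0,-1.2,-6],[0,-1.2,-6]], rot=[[0,0,0],[0,0,0],[0,0,0],[0,0,0],[0,0,0],[0,0,0],[0,0,0],[0,0,0]], hand=[0,0,0,0,0,0,0,0])

```text
time: 15.53
tcp_pos: [0.6331, 0.0173, 0.2161]
tool_rot: [-0.0, 0.999, -0.044, 0.002]
contact_force: [-0.8, -0.1, -0.4]
grip_width: 0.0007
finger_force: 0.0
```

```bash
python3 -c "
from h import *
go(.027,-.095,.2)
a=vision.grab_frame('wrist');b=vision.grab_frame('side')
c=cv2.resize(b[130:255,220:420],(640,400),interpolation=2)
cv2.imwrite('pics/w6.png',cv2.resize(np.vstack([a,c]),(448,560))[:,:,::-1])"
```

```text
t 15.5333 stand now [ 28.1 -81.7 216.1] F [-0.75 -0.18 -0.4 ]
trans cm [-0.12  1.33  1.61] rot [-0.    -0.003 -0.   ]
```

View pics/w6.png

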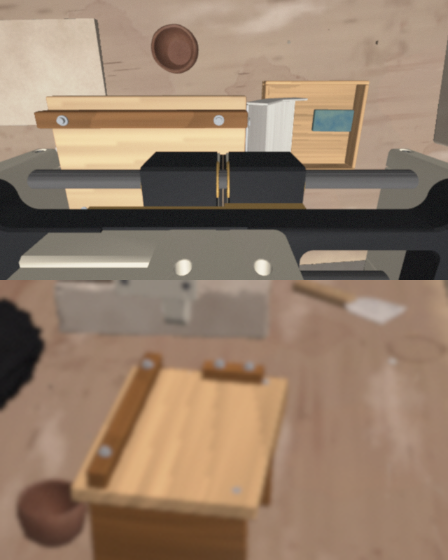

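The ledge is empty and the tile lies in the tray, at about (333,120) in the upper image. The arm is clear, so I'll let things settle briefly and hand in.

play_rows(translation=[[0,0,-2],[0,0,-2],[0,0,-2],[0,0,-2],[0,0,-2],[0,0,-2],[0,0,-2],[0,0,-2]], rot=[[0,0,0],[0,0,0],[0,0,0],[0,0,0],[0,0,0],[0,0,0],[0,0,0],[0,0,0]], hand=[0,0,0,0,0,0,0,0])

```text
time: 16.3
tcp_pos: [0.632, 0.0166, 0.2338]
tool_rot: [0.0, 0.999, -0.045, -0.0]
contact_force: [-0.8, 0.1, -1.7]
grip_width: 0.0007
finger_force: 0.0
```

```bash
python3 -c "
from h import *
print(manip.sign_off())"
```

```text
the job is handed in; nothing more can be done
None
```

The tile was squared against the fence, pushed flat through the mouth and dropped down the chute; the last picture shows it lying in the tray, the highest force reading between moves was about 5 N, the arm ended clear, and the job was handed in at about 16 s (no verdict was returned).

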